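# Clamp and screw down the cover of a detector cell

### The arm

A 6-joint arm with a two-finger parallel gripper is mounted at the origin on a cart in front of the work surface, level with it; the furniture and walls round the work are solid. World frame = base frame: x ahead of the robot, y to its left, z up, the work surface at z = 0. Lengths are in m, angles in rad, forces in N, time in s.
With the tool pointing down it reaches from about 0.4 to 0.825 m from the base axis. Payload 7 kg.
Tool frame: the origin (TCP) lies at the very end of the fingers, on their centre line; the grasp point (between the pads) lies 19 mm behind it (pinch_z is the distance from the TCP to the grasp point, in m); z points along the fingers, y is the line along which they close (so a half turn about z gives the same grasp; the last joint's range is limited). The gripper opens to 85 mm and grips with 20 to 120 N. Pads are 22 mm wide; open, the fingers measure 114 mm over their backs; the gripper's body (76 mm by 85 mm) begins 54 mm behind the grasp point. The pads swing forward as they close: fully open they stand 13 mm farther back than shut.
Start: joints at [1.625, 0.359, 0.012, 0, -1.224, -0.288], TCP at [0.156, 0.657, 0.231] pointing down, gripper open.
Joint ranges: [-3.07, 3.07], [-1.43, 2.12], [-1.02, 1.25], [-3.03, 1.67], [-3.05, -0], [-3.03, 3.03]. Speed limits (rad/s): [2.39, 2.39, 3.01, 3.14, 3.14, 3.14].

### API

Orientations are given as [roll, pitch, yaw] about the fixed x, y, z axes, in that order (R = Rz(yaw) Ry(pitch) Rx(roll)).
In Python, from plant import * gives the robot as it stands.
- The arm moves only by the tool servo_tool, never from a script. Its argument "moves" is a list of rows, each a list of 4 numbers: the shift along the tool's x, y, z in cm, then the turn about the tool's z in degrees. A call has 1 to 8 rows; each row is the pose to reach, as a shift and turn from the pose commanded when the call began, along the tool's axes at that moment; what a row does not reach only later rows make up. A row lasts 1/12 s, in which the tool goes at most 41.7 mm and 7.16 degrees, less where a joint would pass 70% of its speed; a pose out of reach is approached as far as the arm can. A call with a gripper value outside its range is refused whole. "hand" is the opening, from 0 (shut) to 1 (fully open), set as the call begins (left out, the last holds). The fingers move at their own pace and stop on an object; the grip force is fixed at half the most. Time passes only in rows, so rows that repeat a pose let the fingers close. It gives the time, the measured TCP pose, the force, the opening and the grip force at its end, in the units of the state.
- read_state(): the state, without advancing time (a new reading comes with each control period).
- get_image(name): name is "side" or "top" or "wrist"; returns the picture (420x560x3 uint8, red, green, blue); there is no depth.
- camera_params(name): a dict with "mtx" (3x3 intrinsics, pixels), "dist" ([k1, k2, p1, p2, k3] as OpenCV has them; the pictures are not rectified), "R" (3x3) and "t" (3): a world point X has camera coordinates R X + t; the wrist camera has in their place "mount" (4x4, takes a point from camera to tool coordinates, whose origin is the TCP and whose axes are the flange's). Camera axes: x right, y down, z forward; pixel columns grow to the right and rows downward; lengths in m; the calibration is good to about 2 mm. A picture is of the moment at which its call begins: read the wrist's pose just before it. camera_params takes no time and is no camera call.
- sign_off(): hands the job in; it is judged then, once.
Trained networks look in the newest picture that a camera, given by its name, has taken for a name from the list of things; names that differ only in an ending like _2 or _b are one class to them, and where a whole thing is asked for, a point or a joint stands for the part that bears it (a point fixed in the world has none). Each returns a list of dicts, best first, with "confidence" (0 to 1); they miss things now and then, are a little off and sometimes report something else, mostly with a low value. They report only what shows in the picture. A call takes as long as a camera call.
- find_in(label, camera): "point" ([x, y, z] in m, in the coordinates of the camera as it stood for that picture, good to about 4 mm: the middle of the surface that is visible of it).
- place_of(label, camera): "point" ([x, y, z] in m, in the coordinates of the camera as it stood for that picture, good to about 4 mm: a listed point, or the origin of a listed thing).
The state is a dict: "clock": time; "joint_pos": joint angles; "qd": joint speeds; "joint_efforts": joint torques, N m; "tcp_pos": TCP position; "tcp_rot": TCP orientation; "contact_force": force on the tool from outside, world axes, zero at the start; "ft_torque": the same for the moment, N m; "width": finger opening in m; "grip_force": force on a finger pad.
Only numpy, scipy, OpenCV 4.12 (cv2) and the standard library are available. Lean on these libraries where they do the work, as an engineer would, in place of code of your own. Each camera call takes 0.05 s, during which the arm holds its last target. There are 200 camera calls.

### The job

The cover of the white detector cell is on but not fastened. First flip its clamp lever over until it snaps past centre and lies shut, then take the screwdriver from its stand and drive the cover's slotted screw clockwise until it is fully home, keeping the blade pressed in the slot; touch the screw only with the screwdriver. Put the screwdriver back upright in its stand, down on its flange, and do not shift the other things on the worktop.

Things in the scene. Friction and masses are not known exactly. Their poses are not given: they have to be found in the camera images.
- housing: Detector cell housing, fixed: white wedge 140 mm deep (x), 130 mm wide (y). Origin: centre of its underside; x to its back, y to its left, z up. Flat ridge at the back (x +25 to +70 mm), 100 mm high; in front of it the top slopes at 30 degrees down to 45 mm at the front edge and carries the aluminium cover with the screw in its middle.
- clamp_hinge (a point): Centre of the hinge pin of the clamp lever, on the ridge near its left end, 118 mm above the worktop. Axes as the housing's; the pin lies along x.
- lever_tip (a point): Free end, on the centre line, of the clamp lever: a steel bar 12 x 8 mm with a round black grip 18 mm thick over its last 36 mm; the tip is 85 mm from the hinge pin.
- clamp_lever (a joint): Lever angle (rad). 0 = open, leaning 0.6 rad from upright to the housing's left (+y). Grows as it swings up and over to the right (-y): 0.6 upright, 1.85 the shut stop, lying over the ridge, pointing right, 18 degrees above the level. A spring resists up to 1.2 (about 5 N at the grip, pushed across the lever), past 1.2 it snaps the lever shut.
- screw (a joint): Turn of the cover screw (rad): 0 to 0.3 at the start, 1.4 at the stop where it is fully home; grows clockwise as seen facing the screw head. Turning it takes about 0.2 N m. It sinks 4.3 mm per rad, 6 mm in all, so that the blade leaves the slot unless it is pushed along.
- screw_slot (a point): Centre of the slot's floor in the screw head; moves with the screw. z: out along the screw's axis (square to the cover, 30 degrees from upright towards the housing's front); x: along the slot. Head 26 mm across; slot open at both ends, 5 mm wide, 5.5 mm deep, mouth bevelled to 9 mm. A collar of 28 mm bore, 38 mm across, stands 8 mm off the cover; a home screw is flush with it.
- screw_stem: The screw with its stem, which slides 6 mm along its axis; origin on the axis at the slot's floor, z out.
- screwdriver: Flat-blade screwdriver hanging blade down in its stand, 165 mm long, 120 g. Origin: middle of the blade's tip; z up the shaft to the handle; x along the blade's width. Blade 14 mm wide, 2.5 mm thick, 12 mm long; shaft 10 mm thick; flange 30 mm across at z 78 to 84 mm; black square handle 24 x 24 mm, faces square to x and y, z 84 to 165 mm.
- stand: Screwdriver stand fixed to the worktop: aluminium plate 80 x 80 mm, 14 mm thick, on two side walls. Origin: centre of its underside, z up. In it the screwdriver hangs by its flange, blade tip 7 mm above the worktop.
- stand_hole (a point): Centre of the stand's through hole at the upper face, 85 mm above the worktop; hole 18 mm across with a 2 mm bevel.
- bottle_amber_1: Bystander, loose: brown plastic reagent bottle with a black cap, 62 mm across, 135 mm tall. Origin: centre of its underside.
- erlenmeyer: Bystander, loose: conical glass flask, 67 mm across, 108 mm tall. Origin: centre of its underside.
- dropper_bottle: Bystander, loose: small brown bottle with a black cap, 34 mm across, 70 mm tall. Origin: centre of its underside.
- beaker_50: Bystander, loose: small glass beaker, 48 mm across, 58 mm tall. Origin: centre of its underside.
- crucible: Bystander, loose: white porcelain crucible, 47 mm across, 37 mm tall. Origin: centre of its underside.
- tip_box: Bystander, loose: box of pipette tips, 85 x 120 x 67 mm. Origin: centre of its underside.
- petri_0: Bystander, loose: round culture dish, 90 mm across, 15 mm tall. Origin: centre of its underside.

How it is judged:
On the way, in this order (a step that is already met when the one before it is completed fails the run):
1. the clamp lever has snapped shut (value of joint clamp_lever above 1.7 rad), for 0.2 s.
2. the screwdriver's blade bears on the screw as it turns (contact force between screwdriver and screw_stem above 1 N and value of joint screw between 0.6 and 1.2 rad), for 0.05 s.
3. the screw is fully home, lever still shut (value of joint clamp_lever above 1.7 rad and value of joint screw above 1.25 rad), for 0.2 s.
At the end, for the whole second after the job is handed in: Clamp lever shut (past 1.7 rad), screw home (past 1.25 of 1.4 rad), screwdriver at rest in the stand's hole (blade tip within 6 mm of the hole's axis and 3 to 12 mm above the worktop), upright within 0.1 rad (all of step 3 and horizontal distance between screwdriver and stand_hole below 0.006 m and z of screwdriver in the frame of stand between 0.003 and 0.012 m and angle between screwdriver's own z axis and vertical below 0.1 rad and linear speed of screwdriver below 0.02 m/s); the robot touches nothing.
It fails at once if the screw is turned before the lever is shut (value of joint clamp_lever below 1.5 rad and value of joint screw above 0.6 rad).
It fails at once if the robot itself touches the screw (contact force between any of the fingers, the arm and screw_stem above 1 N).
It fails at once if a bystander is shifted more than 30 mm or tipped over (distance of any of bottle_amber_1, erlenmeyer, dropper_bottle, beaker_50, crucible, tip_box, petri_0 from where it was at the start of the episode above 0.03 m or angle between any of bottle_amber_1, erlenmeyer, dropper_bottle, beaker_50, crucible, tip_box, petri_0's own z axis and vertical above 0.6 rad).
It also fails if it takes over 64 s, if anything falls off the work surface, if the arm or the gripper's body presses on something with over 40 N, if the wrist force passes 120 N, or if a joint passes its speed limit or range.

## Working session

There is one attempt and no reset: what is moved stays moved. The work goes in short steps, Python scripts to look and compute and a tool call to move; the robot and the scene stay as the last step left them, time stands still between calls to the robot, and variables do not carry over. Pictures are saved under pics/ and viewed, at most 10 in all, crops included, and the job is handed in when it is done.

Besides the shell and the picture viewer there is one more tool, called after "Call:" in YAML: its name, and indented under it one key for each argument. servo_tool: Moves the arm, as the interface text tells. Its arguments: {"type":"object","properties":{"moves":{"type":"array"},"hand":{"type":"number"}},"required":["moves"]}

```bash
mkdir -p pics; ls
cat > h.py <<'E'
from plant import *
import numpy as np, cv2
from scipy.spatial.transform import Rotation as Ro
def T(s=None):
    s=s or read_state(); M=np.eye(4); M[:3,:3]=Ro.from_euler('xyz',s['tcp_rot']).as_matrix(); M[:3,3]=s['tcp_pos']; return M
def w(cam,p,M=None):
    c=camera_params(cam); p=np.array(p)
    if cam=='wrist':
        return (M@np.array(c['mount'])@np.r_[p,1])[:3]
    return np.array(c['R']).T@(p-np.array(c['t']))
def pix(cam,X,M=None):
    c=camera_params(cam)
    if cam=='wrist':
        W=np.linalg.inv(M@np.array(c['mount'])); R,t=W[:3,:3],W[:3,3]
    else: R,t=np.array(c['R']),np.array(c['t'])
    return cv2.projectPoints(np.array(X,float).reshape(-1,1,3),cv2.Rodrigues(R)[0],t,np.array(c['mtx']),np.array(c['dist']))[0].reshape(-1,2)
def look(cam,name=None):
    M=T(); im=get_image(cam)
    if name: cv2.imwrite('pics/'+name+'.png',im[:,:,::-1])
    return M,im
E
python3 - <<'E'
from h import *
np.set_printoptions(precision=4,suppress=True)
print(read_state())
for cam in ['side','top','wrist']:
    M,im=look(cam,cam+'0')
    for l in ['housing','clamp_hinge','lever_tip','screw_slot','screwdriver','stand','stand_hole','bottle_amber_1','erlenmeyer','dropper_bottle','beaker_50','crucible','tip_box','petri_0']:
        if cam=='wrist' and l not in('housing','clamp_hinge','lever_tip','screw_slot','screwdriver','stand','stand_hole'): continue
        r=place_of(l,cam)
        if r: print(cam,l,[(w(cam,d['point'],M),round(d['confidence'],2)) for d in r[:2]])
ims=[cv2.imread(f'pics/{c}0.png') for c in('side','top')]
cv2.imwrite('pics/st.png',cv2.resize(np.hstack(ims),(800,300)))
E
```

```text
pics
{'clock': 0.0, 'joint_pos': array([ 1.6251,  0.3594,  0.0111, -0.0004, -1.2241, -0.2881]), 'qd': array([-0.0008, -0.0002, -0.0003, -0.0005, -0.    , -0.0009]), 'joint_efforts': array([ -0.    , -58.3312,  29.3427,   6.9365,  -0.0061,  -0.    ]), 'tcp_pos': array([0.1563, 0.6562, 0.2304]), 'tcp_rot': array([ 3.14  , -0.0001, -0.2339]), 'contact_force': array([0.5943, 0.0626, 0.4119]), 'ft_torque': array([0.0386, 0.0095, 0.0415]), 'grip_force': 0.0, 'width': 0.08553690163296053}
side housing [(array([ 0.5477, -0.207 , -0.0009]), 0.91)]
side clamp_hinge [(array([ 0.6023, -0.1835,  0.1194]), 0.88)]
side lever_tip [(array([ 0.6053, -0.1317,  0.1846]), 0.56)]
side screw_slot [(array([ 0.5179, -0.2017,  0.0856]), 0.41), (array([ 0.5163, -0.2013,  0.0816]), 0.4)]
side stand [(array([0.5362, 0.1331, 0.0025]), 0.79)]
side stand_hole [(array([0.5391, 0.1338, 0.0846]), 0.84)]
side bottle_amber_1 [(array([ 0.5199, -0.0391, -0.0009]), 0.61)]
side erlenmeyer [(array([ 0.6137, -0.0367, -0.0039]), 0.76)]
side dropper_bottle [(array([ 0.432 , -0.0454, -0.0016]), 0.6), (array([ 0.6135, -0.0376, -0
[... 522 characters left out ...]
64, -0.2039,  0.0812]), 0.56)]
top screw_slot [(array([ 0.614 , -0.0393,  0.0011]), 0.47), (array([ 0.5176, -0.2065,  0.0827]), 0.46)]
top screwdriver [(array([0.5358, 0.1309, 0.0108]), 0.54)]
top stand [(array([ 0.5394,  0.1289, -0.0046]), 0.89)]
top stand_hole [(array([0.5393, 0.1298, 0.0867]), 0.81)]
top erlenmeyer [(array([ 0.6142, -0.0392, -0.0005]), 0.76)]
top dropper_bottle [(array([ 0.4324, -0.0504, -0.0039]), 0.53)]
top beaker_50 [(array([0.7097, 0.0559, 0.0002]), 0.69)]
top crucible [(array([ 0.7063, -0.1841,  0.0028]), 0.75)]
top tip_box [(array([ 0.5167, -0.2063,  0.0792]), 0.68), (array([ 0.4761,  0.424 , -0.0024]), 0.61)]
top petri_0 [(array([ 0.4875, -0.4486, -0.001 ]), 0.66)]
```

View pics/side0.png

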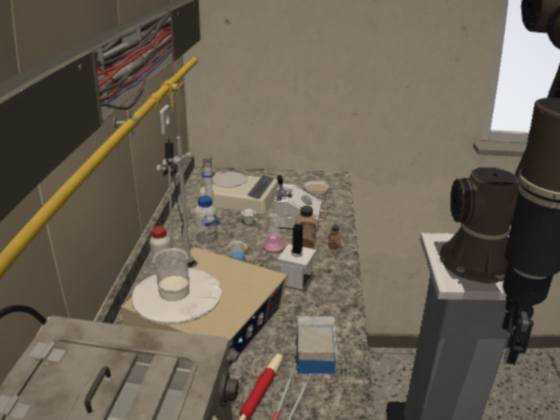

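View pics/top0.png

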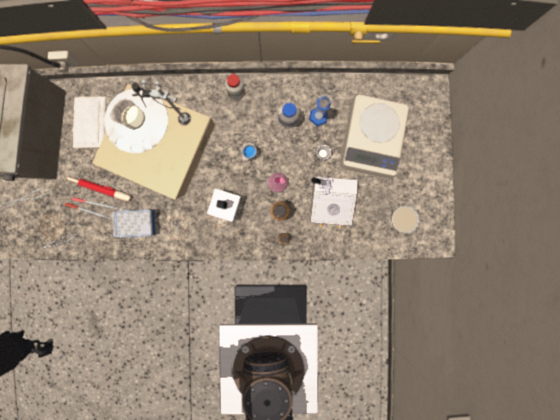

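The side view shows the housing at about (300,205), with the lever up at (280,185) and the stand with the driver at (298,255). The top view shows the stand at (224,205), turned roughly -20°, the housing at (334,202) nearly square, and the bottles at (280,210) and (284,239). The network points match these.

```bash
cat >> h.py <<'E'
def go(x,y,z,yaw=None,s=None):
    "shift in tool axes cm, turn deg from measured pose"
    M=T(s); d=M[:3,:3].T@(np.array([x,y,z])-M[:3,3])*100
    yw=Ro.from_matrix(M[:3,:3]).as_euler('xyz')[2]
    # turn about tool z (down): world yaw change = -turn
    t=0 if yaw is None else -np.degrees((yaw-yw+np.pi)%(2*np.pi)-np.pi)
    return np.round(np.r_[d,t],2)
E
python3 - <<'E'
from h import *
np.set_printoptions(precision=4,suppress=True)
c=camera_params('wrist'); print(np.array(c['mount']),c['mtx'])
im=cv2.imread('pics/top0.png')
a=cv2.resize(im[165:275,200:370],None,fx=4.6,fy=4.6,interpolation=cv2.INTER_CUBIC); cv2.imwrite('pics/crop1.png',a)
print(go(.45,.10,.33,0), pix('top',[[.54,.13,.085],[.517,-.204,.083]]))
E
```

```text
[[-0.0009 -0.963  -0.2694  0.0685]
 [ 1.     -0.0008 -0.0005 -0.0009]
 [ 0.0002 -0.2694  0.963  -0.1413]
 [ 0.      0.      0.      1.    ]] [[307.9567   0.     277.7615]
 [  0.     307.9567 211.1738]
 [  0.       0.       1.    ]]
[ 41.46  47.34  -9.87 -13.4 ] [[223.6892 203.4641]
 [332.6581 210.2994]]
```

View pics/crop1.png

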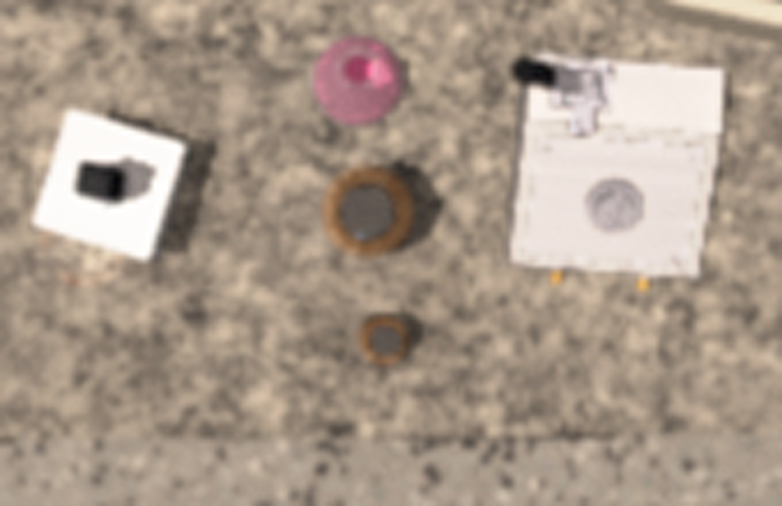

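The crop shows the housing's front edge running (513,263)→(698,277), so its yaw is about -4°. The stand edge runs (35,222)→(150,260), about -18°. The slot isn't resolved yet, so I'll move over for a wrist view.

Run:
```python
from h import *
print(go(.58,.02,.32,-.07))
```

```text
[55.96 52.12 -8.87 -9.39]
```

Call:
servo_tool:
  moves:
    - [0, 0, -6, 0]
    - [3, 3, -8, 0]
    - [6, 5.6, -8.9, 0]
    - [9, 8.4, -8.9, 0]
    - [12, 11.2, -8.9, 0]
    - [15, 14, -8.9, 0]
    - [18, 16.8, -8.9, 0]
    - [21, 19.6, -8.9, 0]

```text
clock: 2.57
tcp_pos: [0.3108, 0.4231, 0.3207]
tcp_rot: [-3.141, -0.0, -0.233]
contact_force: [1.3, 1.2, 0.2]
width: 0.0856
grip_force: 0.0
```

Call:
servo_tool:
  moves:
    - [3, 2.8, 0, 0]
    - [6, 5.6, 0, 0]
    - [9, 8.4, 0, 0]
    - [12, 11.2, 0, 0]
    - [15, 14, 0, 0]
    - [18, 16.8, 0, 0]
    - [21, 19.6, 0, 0]
    - [24, 22.4, 0, 0]

```text
clock: 3.23
tcp_pos: [0.4924, 0.1495, 0.3208]
tcp_rot: [-3.141, -0.001, -0.234]
contact_force: [0.6, 1.3, 1.2]
width: 0.0855
grip_force: 0.0
```

Call:
servo_tool:
  moves:
    - [3, 2.8, 0, -5]
    - [6, 5.6, 0, -9.4]
    - [9, 8.4, 0, -9.4]
    - [11, 10.1, 0, -9.4]
    - [11, 10.1, 0, -9.4]
    - [11, 10.1, 0, -9.4]
  hand: 0

```text
clock: 3.73
tcp_pos: [0.5757, 0.0263, 0.3197]
tcp_rot: [3.141, 0.001, -0.073]
contact_force: [0.0, 0.5, -0.3]
width: 0.0125
grip_force: 0.0
```

```bash
cat > m.py <<'E'
from h import *
import sys
np.set_printoptions(precision=4,suppress=True)
M,im=look('wrist',sys.argv[1]); s=read_state(); print(s['clock'],s['tcp_pos'],s['tcp_rot'],s['contact_force'],s['width'])
for l in sys.argv[2:]:
    r=place_of(l,'wrist'); print(l,[(w('wrist',d['point'],M),round(d['confidence'],2)) for d in r[:2]])
E
python3 m.py w1 housing clamp_hinge lever_tip screw_slot screwdriver stand_hole
```

```text
3.7833 [0.5753 0.0273 0.32  ] [ 3.1415  0.0007 -0.0714] [-0.4842  0.3484  0.1549] 0.004282856923892498
housing [(array([ 0.5512, -0.2072, -0.0025]), 0.89)]
clamp_hinge [(array([ 0.5992, -0.1841,  0.1189]), 0.8), (array([0.5376, 0.1353, 0.0021]), 0.39)]
lever_tip [(array([ 0.6008, -0.1342,  0.1886]), 0.82)]
screw_slot [(array([ 0.431 , -0.0449, -0.0067]), 0.31)]
screwdriver [(array([ 0.4837,  0.424 , -0.0004]), 0.67), (array([0.5379, 0.1352, 0.0061]), 0.57)]
stand_hole [(array([0.5372, 0.1319, 0.0829]), 0.75)]
```

View pics/w1.png

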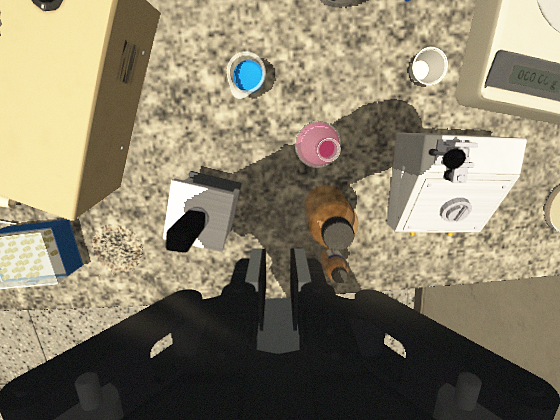

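The wrist view shows the screw slot at (456,211), running diagonally, the lever grip at (455,158) and the driver handle at (186,228). The measured points agree with the given sizes, so I'll push the lever over with the shut fingers.

Call:
servo_tool:
  moves:
    - [1.7, 5.5, 0, 0]
    - [3.4, 9, 2, 0]
    - [3.4, 11.3, 5, 0]
    - [3.4, 11.3, 9, 0]
    - [3.4, 11.3, 13, 0]
    - [3.4, 11.3, 15.5, 0]
    - [3.4, 11.3, 15.5, 0]

```text
clock: 4.67
tcp_pos: [0.5972, -0.0872, 0.1587]
tcp_rot: [3.141, 0.011, -0.071]
contact_force: [-1.7, 0.2, -1.1]
width: -0.0001
grip_force: 0.0
```

Call:
servo_tool:
  moves:
    - [0, 2, 0, 0]
    - [0, 4, 0, 0]
    - [0, 6, 0, 0]
    - [0, 8, 0, 0]
    - [0, 10, 0, 0]
    - [0, 12, 0, 0]
    - [0, 14, 0, 0]
    - [0, 15.5, 0, 0]

```text
clock: 5.33
tcp_pos: [0.5917, -0.2429, 0.168]
tcp_rot: [3.141, -0.003, -0.069]
contact_force: [0.8, 0.1, 0.5]
width: 0.0001
grip_force: 0.0
```

Call:
servo_tool:
  moves:
    - [0, 0, -4, 0]
    - [0, -3, -8, 0]
    - [-3.5, -5, -12, 0]
    - [-7, -5, -12, 0]
    - [-9, -5, -12, 0]
    - [-9, -5, -12, 0]
    - [-9, -5, -12, 0]
  hand: 1

```text
clock: 5.92
tcp_pos: [0.5039, -0.1853, 0.2885]
tcp_rot: [-3.142, -0.005, -0.068]
contact_force: [1.0, -0.3, -0.1]
width: 0.0831
grip_force: 0.0
```

```bash
python3 m.py w2 housing clamp_hinge lever_tip screw_slot
```

```text
5.9667 [ 0.5046 -0.1855  0.2876] [ 3.1415 -0.0036 -0.0687] [ 0.4603 -0.7231  0.8804] 0.08529001157343924
housing [(array([ 0.5509, -0.206 ,  0.0003]), 0.65)]
clamp_hinge [(array([ 0.5983, -0.183 ,  0.1192]), 0.6), (array([ 0.5218, -0.2038,  0.0847]), 0.48)]
lever_tip [(array([ 0.5867, -0.2632,  0.1471]), 0.6), (array([ 0.5236, -0.2048,  0.0799]), 0.43)]
screw_slot [(array([ 0.5197, -0.2073,  0.0846]), 0.64)]
```

View pics/w2.png

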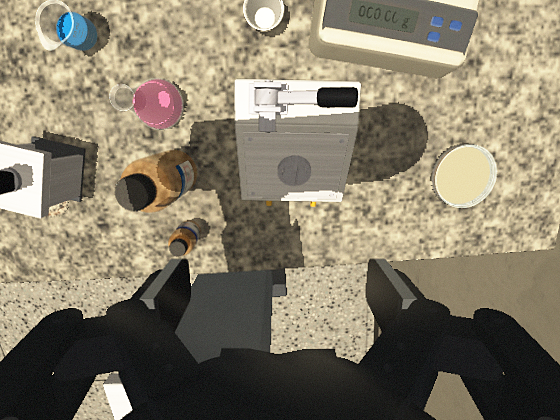

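The lever is shut: it lies over the ridge from (262,97) to (357,97). The screw is at (294,171). I'll rectify the screw head to read the slot's direction.

```bash
cat > rect.py <<'E'
from h import *
yaw=-.07
H=Ro.from_euler('z',yaw).as_matrix()
n=H@[-.5,0,.8660]; e1=H@[.8660,0,.5]; e2=H@[0,1,0]
def rect(im,M,c,half=.025,k=12):
    # image up=e1 (upslope), left=e2
    N=int(2*half*k*1000)
    cs=np.array([c+half*(a*e1+b*e2) for a,b in[(1,1),(1,-1),(-1,-1),(-1,1)]])
    P=pix('wrist',cs,M).astype(np.float32)
    A=cv2.getPerspectiveTransform(P,np.float32([[0,0],[N,0],[N,N],[0,N]]))
    return cv2.warpPerspective(im,A,(N,N),flags=cv2.INTER_CUBIC)
E
python3 - <<'E'
from rect import *
def Mt(p,r):
    M=np.eye(4);M[:3,:3]=Ro.from_euler('xyz',r).as_matrix();M[:3,3]=p;return M
c=np.array([.521,-.206,.084])
o=[]
for f,M in[('w1',Mt([.5753,.0273,.32],[3.1415,.0007,-.0714])),('w2',Mt([.5046,-.1855,.2876],[3.1415,-.0036,-.0687]))]:
    im=cv2.imread(f'pics/{f}.png'); g=cv2.cvtColor(rect(im,M,c,k=8),cv2.COLOR_BGR2GRAY)
    o.append(cv2.resize(cv2.normalize(g,None,0,255,cv2.NORM_MINMAX),(400,400)))
    p=pix('wrist',c,M); print(p)
cv2.imwrite('pics/rect.png',np.hstack(o))
E
```

```text
[[460.15613809 211.3607513 ]]
[[295.75165788 172.76811008]]
```

View pics/rect.png

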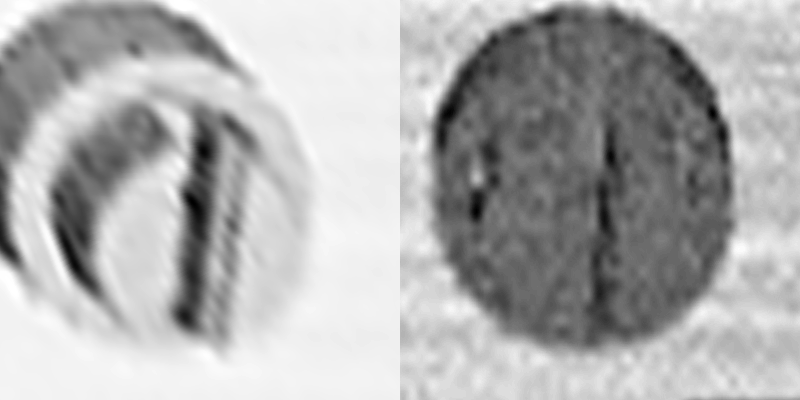

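The slot runs nearly straight up the slope, about 5° clockwise from it, in both rectified views. Next is a close look at the driver in its stand.

Call:
servo_tool:
  moves:
    - [-0.5, -4, 0, 0]
    - [-1, -8, 0, 0]
    - [-1.5, -12, 0, 0]
    - [-2, -16, 0, 0]
    - [-2.5, -20, 0, 0]
    - [-3, -24, 0, 0]
    - [-3.3, -28, 0, 0]
    - [-3.6, -31.4, 0, 0]

```text
clock: 6.83
tcp_pos: [0.4903, 0.1325, 0.285]
tcp_rot: [3.141, 0.001, -0.069]
contact_force: [0.9, 0.2, 0.1]
width: 0.0853
grip_force: 0.0
```

Call:
servo_tool:
  moves:
    - [0, 0, 1, 0]
    - [0, 0, 1, 0]
    - [0, 0, 1, 0]

```text
clock: 7.08
tcp_pos: [0.4902, 0.1299, 0.2743]
tcp_rot: [3.14, 0.002, -0.069]
contact_force: [-1.1, -0.3, 0.2]
width: 0.0852
grip_force: 0.0
```

```bash
python3 m.py w3 screwdriver stand_hole stand
python3 - <<'E'
from h import *
print(read_state()['joint_pos'])
r=find_in('screwdriver','wrist'); M=T(); print([(w('wrist',d['point'],M),d['confidence']) for d in r])
E
```

```text
7.1333 [0.4904 0.1294 0.2749] [ 3.1403  0.0012 -0.0699] [ 0.382  -0.7567 -0.226 ] 0.08548610496942333
screwdriver [(array([ 0.5348,  0.1344, -0.0009]), 0.85)]
stand_hole [(array([0.5377, 0.1341, 0.0822]), 0.97), (array([ 0.4328, -0.0446, -0.0061]), 0.2)]
stand [(array([ 0.5409,  0.1261, -0.0021]), 0.81)]
[ 6.44994602e-01  5.17383060e-02 -2.79356824e-01  2.13834908e-04
 -1.23950211e+00  8.54465920e-01]
[(array([0.53537663, 0.13558682, 0.16860702]), 0.76)]
```

View pics/w3.png

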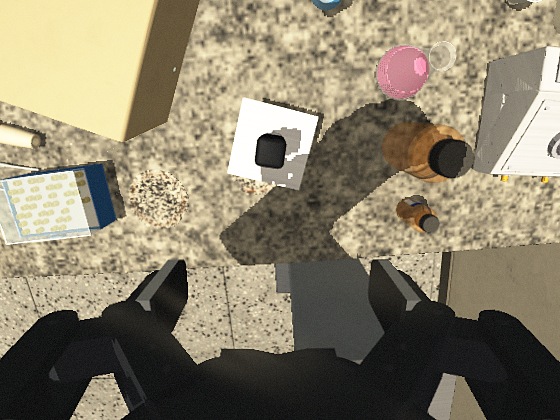

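The driver handle's top is at (270,150), with the stand plate around it. I'll measure the yaw and centre of the handle top on the z=0.172 plane.

Run:
```python
from h import *
M=T(); im=cv2.imread('pics/w3.png')
c=np.array([.536,.134,.172]); h=.04; k=8; N=int(2*h*1000*k)
cs=np.array([c+h*np.array(v) for v in[(1,1,0),(1,-1,0),(-1,-1,0),(-1,1,0)]])
A=cv2.getPerspectiveTransform(pix('wrist',cs,M).astype(np.float32),np.float32([[0,0],[N,0],[N,N],[0,N]]))
g=cv2.cvtColor(cv2.warpPerspective(im,A,(N,N),flags=cv2.INTER_CUBIC),cv2.COLOR_BGR2GRAY)
cv2.imwrite('pics/hd.png',cv2.convertScaleAbs(g,alpha=1.0)); 
for th in(15,20,30,45,60):
    n,l,st,ce=cv2.connectedComponentsWithStats((g<th).astype(np.uint8))
    i=l[N//2,N//2]
    if i==0: continue
    m=(l==i).astype(np.uint8); cnt=max(cv2.findContours(m,0,2)[0],key=cv2.contourArea)
    r=cv2.minAreaRect(cnt); print(th,r[2],np.array(r[1])/k, c[0]+h-r[0][1]/k/1e3, c[1]+h-r[0][0]/k/1e3)
```

```text
60 12.319445610046387 [23.11046982 26.00629807] 0.5406359634399415 0.13227059173583985
```

View pics/hd.png

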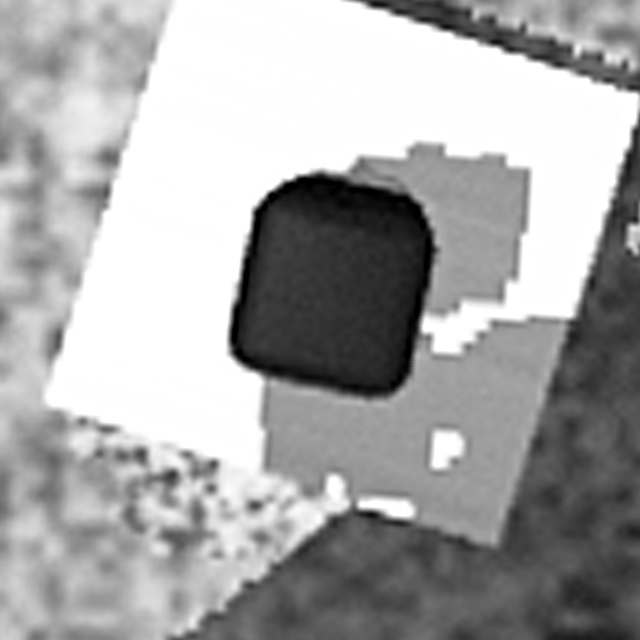

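The handle is square at about -11° (mod 90°), centred near (0.538, 0.133). I'll grasp it with tool yaw about -101°.

Call:
servo_tool:
  moves:
    - [4.7, -0.7, 0, 7]
    - [4.7, -0.7, 0, 14]
    - [4.7, -0.7, 0, 21]
    - [4.7, -0.7, 0, 28]
    - [4.7, -0.7, 0, 35]
    - [4.7, -0.7, 0, 42]
    - [4.7, -0.7, 0, 49]
    - [4.7, -0.7, 0, 56]
  hand: 1

```text
clock: 8.0
tcp_pos: [0.5379, 0.1328, 0.2757]
tcp_rot: [-3.141, -0.0, -1.054]
contact_force: [-0.6, 0.0, -0.2]
width: 0.0853
grip_force: 0.0
```

Call:
servo_tool:
  moves:
    - [0, 0, 0, 7]
    - [0, 0, 0, 14]
    - [0, 0, 0, 21]
    - [0, 0, 0, 28]
    - [0, 0, 0, 35]
    - [0, 0, 0, 41]
    - [0, 0, 0, 41]
    - [0, 0, 0, 41]

```text
clock: 8.67
tcp_pos: [0.5378, 0.1331, 0.2756]
tcp_rot: [-3.141, 0.0, -1.76]
contact_force: [-1.3, -0.3, -0.4]
width: 0.0855
grip_force: 0.0
```

```bash
python3 m.py w4 screwdriver stand_hole; python3 -c "
from h import *
print(go(.538,.1335,.115,np.radians(-101)))"
```

```text
8.7167 [0.5378 0.1332 0.2755] [-3.1413  0.0002 -1.7598] [ 0.7773 -1.0578 -0.0798] 0.08513938009299826
screwdriver [(array([0.5382, 0.1342, 0.0018]), 0.67)]
stand_hole [(array([0.5379, 0.1359, 0.0812]), 0.9)]
[-0.02 -0.02 16.04  0.13]
```

Call:
servo_tool:
  moves:
    - [0, 0, 4, 0]
    - [0, 0, 8, 0]
    - [0, 0, 12, 0]
    - [0, 0, 15, 0]
    - [0, 0, 16, 0]
    - [0, 0, 16, 0]

```text
clock: 9.32
tcp_pos: [0.5363, 0.1327, 0.1129]
tcp_rot: [3.138, -0.004, -1.762]
contact_force: [-0.6, 0.5, 0.2]
width: 0.0855
grip_force: 0.0
```

Call:
servo_tool:
  moves:
    - [0, 0, 0, 0]
    - [0, 0, 0, 0]
    - [0, 0, 0, 0]
    - [0, 0, 0, 0]
    - [0, 0, 0, 0]
    - [0, 0, 0, 0]
    - [0, 0, 0, 0]
    - [0, 0, 0, 0]
  hand: 0

```text
clock: 9.98
tcp_pos: [0.5383, 0.134, 0.1166]
tcp_rot: [-3.14, 0.001, -1.762]
contact_force: [-1.8, 0.6, 6.3]
width: 0.0233
grip_force: 59.5
```

Call:
servo_tool:
  moves:
    - [0, 0, -1, 0]
    - [0, 0, -3, 0]
    - [0, 0, -6, 0]
    - [0, 0, -9, 0]
    - [0, 0, -12, 0]
    - [0, 0, -15, 0]
    - [0, 0, -15, 0]
    - [0, 0, -15, 0]

```text
clock: 10.65
tcp_pos: [0.5382, 0.1341, 0.2678]
tcp_rot: [-3.139, 0.003, -1.763]
contact_force: [-0.2, -0.1, -2.6]
width: 0.0232
grip_force: 77.1
```

```bash
python3 m.py w5 screwdriver
python3 - <<'E'
from h import *
M=T(); im=cv2.imread('pics/w5.png')
X=(M@np.array([0,0,.108,1]))[:3]; p=pix('wrist',X,M)[0]; print(p)
x,y=map(int,p); x0,y0=max(x-90,0),max(y-110,0)
cv2.imwrite('pics/w5c.png',cv2.resize(im[y0:y0+150,x0:x0+180],None,fx=4,fy=4,interpolation=cv2.INTER_CUBIC)); print(x0,y0)
E
```

```text
10.7 [0.5373 0.1337 0.2659] [-3.1411  0.0012 -1.7629] [ 0.1967 -0.1561 -1.9965] 0.023424827940353936
screwdriver [(array([0.5365, 0.1383, 0.1518]), 0.76)]
[278.21225936 208.35728794]
188 98
```

View pics/w5c.png

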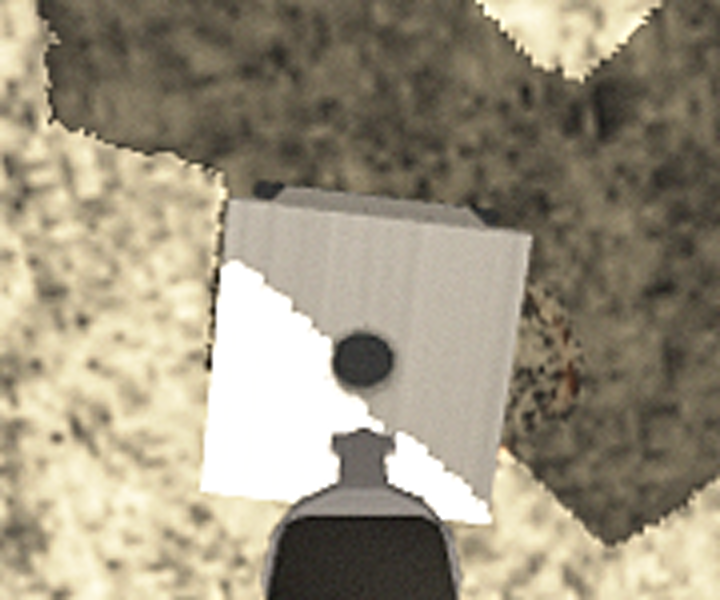

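The blade shows at (362,435) in the crop, its width along the tool's y, and the tip sits where predicted, about 109 mm below the TCP. I'll carry it over the screw.

Call:
servo_tool:
  moves:
    - [0, 0, -3, 0]
    - [4, -0.6, -4, -2.7]
    - [8, -1.2, -4, -2.7]
    - [12, -1.8, -4, -2.7]
    - [16, -2.4, -4, -2.7]
    - [20, -3, -4, -2.7]
    - [24, -3.6, -4, -2.7]
    - [28, -4.2, -4, -2.7]

```text
clock: 11.42
tcp_pos: [0.5242, -0.151, 0.3039]
tcp_rot: [3.139, -0.0, -1.715]
contact_force: [1.1, 1.8, -1.0]
width: 0.0233
grip_force: 77.0
```

```bash
python3 -c "
from h import *
s=read_state(); print(s['tcp_pos'],s['tcp_rot'],go(.521,-.2045,.222,np.radians(-98.3)))"
```

```text
[ 0.52421357 -0.15099354  0.30393036] [ 3.13905802e+00 -1.62963080e-04 -1.71532973e+00] [ 5.34 -0.47  8.19  0.02]
```

Call:
servo_tool:
  moves:
    - [3.5, -0.3, 0, 0]
    - [5.3, -0.5, 2, 0]
    - [5.3, -0.5, 5, 0]
    - [5.3, -0.5, 7.5, 0]
    - [5.3, -0.5, 8.2, 0]
    - [5.3, -0.5, 8.2, 0]
    - [5.3, -0.5, 8.2, 0]

```text
clock: 12.0
tcp_pos: [0.5229, -0.2024, 0.2235]
tcp_rot: [3.141, -0.001, -1.715]
contact_force: [0.5, 0.4, -0.8]
width: 0.0231
grip_force: 76.9
```

```bash
python3 m.py w6 screw_slot screwdriver
python3 - <<'E'
from h import *
np.set_printoptions(precision=2,suppress=True)
M=T(); im=cv2.imread('pics/w6.png')
R=M[:3,:3]
pts={'tip':(M@np.array([0,0,.109,1]))[:3],'slot':[.521,-.2045,.0835],'f':[.521-.013,-.2045+.001,.0835-.0065]}
P={k:pix('wrist',v,M)[0] for k,v in pts.items()}; print(P)
x,y=P['slot'].astype(int); x0,y0=x-70,y-75
c=cv2.resize(im[y0:y0+120,x0:x0+150],None,fx=5,fy=5,interpolation=cv2.INTER_CUBIC)
c=cv2.convertScaleAbs(c,alpha=1.6)
cv2.imwrite('pics/w6c.png',c); print(x0,y0)
E
```

```text
12.05 [ 0.5235 -0.2024  0.2244] [-3.1407 -0.0006 -1.7147] [1.1093 0.6594 0.1121] 0.023545668870673442
screw_slot [(array([ 0.5211, -0.205 ,  0.0837]), 0.72), (array([ 0.7074, -0.1838, -0.0029]), 0.5)]
screwdriver [(array([ 0.5197, -0.2013,  0.107 ]), 0.85)]
{'tip': array([278.26, 208.07]), 'slot': array([281.23, 196.37]), 'f': array([294.73, 193.96])}
211 121
```

View pics/w6c.png

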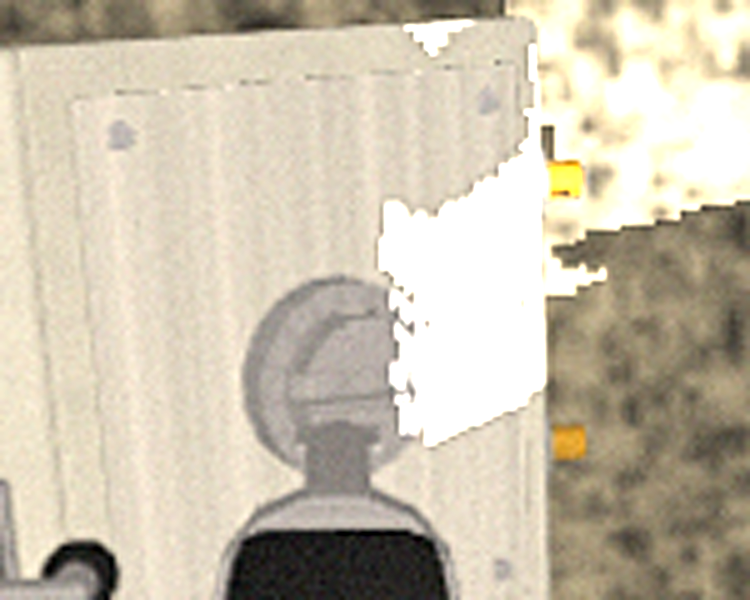

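The crop shows the head centred near (362,385) and the blade tip at (335,425), which agrees with the network's slot at (0.521, -0.205, 0.084). The slot runs along the blade's width, so I'll descend with small corrections.

```bash
cat > plan.py <<'E'
from h import *
import sys
np.set_printoptions(precision=2,suppress=True)
HY=-4.; L=.128
H=Ro.from_euler('z',HY,degrees=True).as_matrix(); n=H@[-.5,0,.866]
A=np.array([.521,-.204,.0837])
def pose(phi,phi0,swf=.5,press=0.,off=.109):
    "TCP pose for slot angle phi (deg, local)"
    p=np.radians(phi); h=np.array([np.cos(p)*1.155,np.sin(p),0]); hn=h/np.linalg.norm(h)
    sg=abs(hn[0])*.5
    tip=A-.0043*np.radians(phi0-phi)*n+.007*sg*n-press*n
    yaw=np.radians(HY-90)+np.arctan2(h[1],h[0])
    b=swf*np.arcsin(.5*np.sin(abs(p)))
    tx=np.array([np.cos(yaw),np.sin(yaw),0])
    return tip+tx*L*np.sin(b)+np.array([0,0,L*np.cos(b)-L+off]),yaw,np.degrees(b)
E
python3 - <<'E'
from plan import *
p,y,b=pose(-5,-5); print(p*1000,np.degrees(y),b,go(*p,y)); print(read_state()['tcp_pos'])
E
```

```text
[ 518.86 -206.64  195.69] -98.33175482641995 1.2488095224599491 [0.51 0.43 2.93 0.08]
[ 0.52 -0.2   0.22]
```

Call:
servo_tool:
  moves:
    - [0.2, 0.4, 1, 0]
    - [0.2, 0.4, 2, 0]
    - [0.2, 0.4, 2.3, 0]
    - [0.2, 0.4, 2.5, 0]
    - [0.2, 0.4, 2.5, 0]

```text
clock: 12.57
tcp_pos: [0.5182, -0.2038, 0.1976]
tcp_rot: [3.14, -0.0, -1.716]
contact_force: [-0.4, -0.5, -1.9]
width: 0.023
grip_force: 76.9
```

Call:
servo_tool:
  moves:
    - [0, 0, 0.2, 0]
    - [0, 0, 0.3, 0]
    - [0, 0, 0.4, 0]
    - [0, 0, 0.5, 0]
    - [0, 0, 0.5, 0]

```text
clock: 12.98
tcp_pos: [0.5191, -0.2041, 0.1946]
tcp_rot: [-3.14, -0.001, -1.715]
contact_force: [-1.3, 1.1, 7.0]
width: 0.0231
grip_force: 78.3
```

The blade seated 6-7 mm lower than the head top would allow, so it is in the slot. Now I'll plan the turn.

```bash
cat > steps.py <<'E'
from plan import *
# differences of the plan, in the tool frame at angle a; usage: a swa b sw
def rows(a,phis,sw0,sw1,phi0=-5):
    p0,y0,_=pose(a,phi0,sw0); R=Ro.from_euler('xyz',[np.pi,0,y0]).as_matrix()
    for f in phis:
        p,y,b=pose(f,phi0,sw1); print(f,np.round(np.r_[R.T@(p-p0)*100,-np.degrees(y-y0)],2),round(b,1))
E
python3 -c "
from steps import *
rows(-5,range(-9,-38,-4),0,.5)
s=read_state();print(s['contact_force'],s['ft_torque'])"
```

```text
-9 [0.5  0.01 0.04 3.48] 2.2
-13 [0.71 0.05 0.08 6.97] 3.2
-17 [ 0.92  0.12  0.12 10.49] 4.2
-21 [ 1.11  0.21  0.17 14.05] 5.2
-25 [ 1.29  0.33  0.22 17.65] 6.1
-29 [ 1.45  0.46  0.28 21.31] 7.0
-33 [ 1.58  0.62  0.34 25.02] 7.9
-37 [ 1.7   0.79  0.41 28.79] 8.8
[-1.27  1.07  7.02] [0.51 0.74 0.04]
```

Call:
servo_tool:
  moves:
    - [0.2, 0, 0.05, 3.5]
    - [0.4, 0.05, 0.1, 7]
    - [0.7, 0.1, 0.15, 10.5]
    - [0.9, 0.2, 0.2, 14]
    - [0.9, 0.2, 0.2, 14]

```text
clock: 13.4
tcp_pos: [0.516, -0.2122, 0.1933]
tcp_rot: [-3.139, 0.001, -1.963]
contact_force: [-2.8, 4.5, 12.4]
width: 0.0231
grip_force: 78.5
```

```bash
python3 m.py w7 screw_slot screwdriver; python3 -c "
from steps import *
rows(-21,range(-25,-54,-4),.5,.5)
s=read_state();print(s['contact_force'],s['ft_torque'],s['tcp_pos']*1000,s['tcp_rot'],pose(-21,-5)[0]*1000)"
```

```text
13.45 [ 0.516  -0.2121  0.1933] [-3.1391  0.0012 -1.9605] [-2.8464  4.3293 11.8809] 0.023150206923758545
screw_slot [(array([ 0.5235, -0.2048,  0.0836]), 0.72)]
screwdriver [(array([ 0.5149, -0.2012,  0.0768]), 0.78)]
-25 [0.2  0.07 0.05 3.6 ] 6.1
-29 [0.39 0.16 0.11 7.25] 7.0
-33 [ 0.56  0.28  0.17 10.96] 7.9
-37 [ 0.71  0.42  0.24 14.74] 8.8
-41 [ 0.83  0.58  0.3  18.58] 9.6
-45 [ 0.93  0.76  0.37 22.5 ] 10.4
-49 [ 1.    0.96  0.44 26.5 ] 11.1
-53 [ 1.04  1.17  0.51 30.58] 11.8
[-2.69  4.65 11.83] [2.34 1.2  0.09] [ 516.03 -212.13  193.31] [-3.14  0.   -1.96] [ 515.56 -214.57  194.02]
```

Call:
servo_tool:
  moves:
    - [0.2, 0.05, 0.05, 3.6]
    - [0.4, 0.15, 0.1, 7.2]
    - [0.55, 0.3, 0.15, 11]
    - [0.7, 0.4, 0.2, 14.7]
    - [0.8, 0.6, 0.3, 18.6]
    - [0.9, 0.75, 0.35, 22.5]
    - [0.9, 0.75, 0.35, 22.5]

```text
clock: 14.13
tcp_pos: [0.5069, -0.2176, 0.1909]
tcp_rot: [-3.137, 0.004, -2.356]
contact_force: [-1.8, 5.7, 15.1]
width: 0.0232
grip_force: 78.4
```

```bash
python3 m.py w8 screw_slot screwdriver; python3 -c "
from steps import *
rows(-45,range(-49,-78,-4),.5,.5)
s=read_state();print(s['contact_force'],s['ft_torque'],s['tcp_pos']*1000,s['tcp_rot'],pose(-45,-5)[0]*1000)"
```

```text
14.1833 [ 0.507  -0.2176  0.1909] [-3.1371  0.0039 -2.3527] [-1.4613  5.5064 15.8952] 0.023036858322487915
screw_slot [(array([ 0.5223, -0.2039,  0.0828]), 0.59)]
screwdriver [(array([ 0.5194, -0.2006,  0.0771]), 0.7), (array([ 0.6157, -0.0346,  0.002 ]), 0.54)]
-49 [0.14 0.15 0.07 4.  ] 11.1
-53 [0.25 0.33 0.14 8.08] 11.8
-57 [ 0.34  0.53  0.22 12.24] 12.4
-61 [ 0.39  0.74  0.29 16.49] 13.0
-65 [ 0.41  0.97  0.36 20.81] 13.5
-69 [ 0.39  1.2   0.43 25.2 ] 13.9
-73 [ 0.33  1.43  0.5  29.66] 14.3
-77 [ 0.23  1.65  0.56 34.18] 14.6
[-2.02  6.19 17.23] [2.99 0.64 0.17] [ 507.03 -217.63  190.89] [-3.14  0.   -2.35] [ 504.95 -220.31  190.31]
```

Call:
servo_tool:
  moves:
    - [0.15, 0.15, 0.05, 4]
    - [0.25, 0.35, 0.15, 8]
    - [0.35, 0.55, 0.2, 12.2]
    - [0.4, 0.75, 0.3, 16.5]
    - [0.4, 0.95, 0.35, 20.8]
    - [0.4, 1.2, 0.45, 25.2]
    - [0.4, 1.2, 0.45, 25.2]

```text
clock: 14.87
tcp_pos: [0.4975, -0.2125, 0.1869]
tcp_rot: [-3.137, 0.009, -2.796]
contact_force: [2.0, 2.0, 12.7]
width: 0.0232
grip_force: 78.0
```

```bash
python3 m.py w9 screw_slot screwdriver; python3 -c "
from steps import *
rows(-69,range(-73,-106,-4),.5,.5)
s=read_state();print(s['contact_force'],s['ft_torque'],s['tcp_pos']*1000,s['tcp_rot'],pose(-69,-5)[0]*1000)"
```

```text
14.9167 [ 0.4975 -0.2126  0.1869] [-3.1366  0.0084 -2.792 ] [ 2.9903  1.3698 12.9115] 0.022707498454681455
screw_slot [(array([ 0.5238, -0.205 ,  0.0816]), 0.84)]
screwdriver [(array([ 0.5155, -0.2059,  0.0727]), 0.94), (array([ 0.4901, -0.4472, -0.0019]), 0.71)]
-73 [0.05 0.23 0.07 4.46] 14.3
-77 [0.05 0.48 0.13 8.98] 14.6
-81 [ 0.02  0.73  0.2  13.54] 14.8
-85 [-0.05  0.98  0.25 18.14] 14.9
-89 [-0.15  1.22  0.31 22.76] 15.0
-93 [-0.28  1.46  0.32 27.37] 15.0
-97 [-0.43  1.68  0.32 31.98] 14.9
-101 [-0.61  1.87  0.31 36.56] 14.7
-105 [-0.81  2.04  0.3  41.11] 14.4
[ 2.16  2.24 13.08] [ 1.2  -1.34  0.12] [ 497.52 -212.63  186.91] [-3.14  0.01 -2.79] [ 493.75 -214.6   186.01]
```

Call:
servo_tool:
  moves:
    - [0.05, 0.2, 0.1, 4.5]
    - [0.05, 0.5, 0.15, 9]
    - [0, 0.75, 0.25, 13.5]
    - [-0.05, 1, 0.3, 18]
    - [-0.05, 1, 0.3, 18]

```text
clock: 15.43
tcp_pos: [0.4958, -0.2042, 0.1848]
tcp_rot: [-3.137, 0.012, -3.109]
contact_force: [4.3, -4.2, 13.3]
width: 0.0234
grip_force: 77.9
```

```bash
python3 m.py w10 screw_slot screwdriver; python3 -c "
from steps import *
s=read_state();print(s['joint_pos'],s['contact_force'],s['ft_torque'],s['tcp_pos']*1000,s['tcp_rot'],pose(-85,-5)[0]*1000)"
```

```text
15.4833 [ 0.4957 -0.2043  0.1848] [-3.1371  0.0116 -3.1057] [ 3.679  -4.5189 13.1842] 0.022850962708080236
screw_slot [(array([ 0.5232, -0.2062,  0.0796]), 0.73)]
screwdriver [(array([ 0.5208, -0.2017,  0.0724]), 0.7)]
[-0.02  0.16 -0.37  0.   -1.03 -1.51] [ 3.39 -3.67 13.49] [-1.75 -2.1   0.03] [ 495.78 -204.31  184.79] [-3.14  0.01 -3.1 ] [ 490.84 -205.22  183.48]
```

Call:
servo_tool:
  moves:
    - [-0.05, 0.25, 0.05, 4.5]
    - [-0.15, 0.5, 0.1, 9]
    - [-0.15, 0.5, 0.1, 9]

```text
clock: 15.83
tcp_pos: [0.4967, -0.1998, 0.1841]
tcp_rot: [-3.138, 0.011, 3.017]
contact_force: [2.3, -5.5, 16.5]
width: 0.0231
grip_force: 78.4
```

```bash
python3 m.py w11 screw_slot screwdriver; python3 -c "
from steps import *
s=read_state();print(s['contact_force'],s['ft_torque'],s['tcp_pos']*1000,s['tcp_rot'])
rows(-93,range(-97,-116,-4),.5,.5)"
```

```text
15.8833 [ 0.4966 -0.1998  0.1841] [-3.1379  0.0111  3.0205] [ 1.6117 -6.1423 16.1879] 0.023175394730503226
screw_slot []
screwdriver [(array([ 0.5162, -0.1987,  0.0727]), 0.75), (array([ 0.431 , -0.0441, -0.0036]), 0.24)]
[ 1.17 -7.18 16.6 ] [-2.76 -1.33 -0.05] [ 496.58 -199.85  184.06] [-3.14  0.01  3.02]
-97 [-0.03  0.26 -0.    4.61] 14.9
-101 [-0.1   0.52 -0.01  9.19] 14.7
-105 [-0.21  0.76 -0.02 13.73] 14.4
-109 [-0.35  0.98 -0.04 18.22] 14.1
-113 [-0.52  1.17 -0.06 22.65] 13.7
```

Call:
servo_tool:
  moves:
    - [-0.05, 0.25, 0, 4.6]
    - [-0.1, 0.5, 0, 9.2]
    - [-0.1, 0.5, 0, 9.2]

```text
clock: 16.23
tcp_pos: [0.4972, -0.1951, 0.1837]
tcp_rot: [-3.139, 0.01, 2.856]
contact_force: [-0.8, -6.8, 15.8]
width: 0.0229
grip_force: 78.0
```

```bash
python3 m.py w12 screw_slot screwdriver; python3 -c "
from steps import *
s=read_state();print(s['contact_force'],s['ft_torque'],s['tcp_pos']*1000,s['tcp_rot'])
rows(-101,range(-105,-118,-4),.5,.5)"
```

```text
16.2833 [ 0.4972 -0.1952  0.1836] [-3.139   0.0095  2.8596] [ 0.3984 -6.8304 16.0024] 0.022958217484957896
screw_slot [(array([ 0.5236, -0.2069,  0.0755]), 0.57)]
screwdriver [(array([ 0.5198, -0.1988,  0.0722]), 0.63), (array([ 0.5211, -0.2061,  0.0784]), 0.51)]
[ 0.78 -6.34 16.77] [-3.37 -0.45 -0.06] [ 497.12 -195.22  183.63] [-3.14  0.01  2.86]
-105 [-0.07  0.25 -0.01  4.54] 14.4
-109 [-0.17  0.49 -0.03  9.03] 14.1
-113 [-0.31  0.71 -0.04 13.46] 13.7
-117 [-0.47  0.9  -0.06 17.82] 13.2
```

Call:
servo_tool:
  moves:
    - [-0.05, 0.25, 0, 4.5]
    - [-0.15, 0.5, 0, 9]
    - [-0.15, 0.5, 0, 9]

```text
clock: 16.63
tcp_pos: [0.4989, -0.1906, 0.1836]
tcp_rot: [-3.14, 0.007, 2.699]
contact_force: [-4.7, -3.7, 22.2]
width: 0.0231
grip_force: 79.1
```

```bash
python3 m.py w13 screw_slot screwdriver; python3 -c "
from steps import *
s=read_state();print(s['contact_force'],s['ft_torque'],s['tcp_pos']*1000,s['tcp_rot'])
M=T(); import cv2
im=cv2.imread('pics/w13.png'); t=pix('wrist',[.5235,-.2052,.079],M); print(t)"
```

```text
16.6833 [ 0.4988 -0.1903  0.1836] [-3.1403  0.0072  2.7024] [-5.1305 -1.5297 22.8521] 0.022782137367012463
screw_slot [(array([ 0.5211, -0.2054,  0.0772]), 0.67)]
screwdriver [(array([ 0.5207, -0.1998,  0.0705]), 0.97)]
[-4.48  0.8  23.94] [-0.37  1.73  0.06] [ 498.75 -190.04  183.67] [-3.14  0.01  2.7 ]
[[273.03 241.96]]
```

The axial force and moments shifted, which suggests the stop. I'll lift off and check the slot's direction and depth from an unobstructed view.

Call:
servo_tool:
  moves:
    - [0, 0, -1, -1]
    - [0, 0, -3, -1]
    - [0, 0, -6.5, -1]
    - [-2, 0, -10, -1]
    - [-5, -0.3, -10.7, -1]
    - [-6.8, -0.3, -10.7, -1]
    - [-6.8, -0.3, -10.7, -1]
    - [-6.8, -0.3, -10.7, -1]

```text
clock: 17.45
tcp_pos: [0.5567, -0.2202, 0.2854]
tcp_rot: [-3.142, -0.002, 2.719]
contact_force: [0.4, 0.1, -2.1]
width: 0.0231
grip_force: 76.0
```

```bash
python3 m.py w14 screw_slot screwdriver lever_tip
python3 - <<'E'
from rect import *
np.set_printoptions(precision=2,suppress=True)
M=T(); im=cv2.imread('pics/w14.png')
def Mt(p,r):
    M=np.eye(4);M[:3,:3]=Ro.from_euler('xyz',r).as_matrix();M[:3,3]=p;return M
def ori(im,M,c,rad=.010):
    g=cv2.cvtColor(rect(im,M,np.array(c),half=.02,k=8),cv2.COLOR_BGR2GRAY).astype(float)
    g=cv2.GaussianBlur(g,(0,0),4); gx,gy=cv2.Sobel(g,6,1,0),cv2.Sobel(g,6,0,1)
    N=g.shape[0]; Y,X=np.mgrid[:N,:N]-N/2; m=(X**2+Y**2)<(rad*8000)**2
    J=np.array([[ (gx*gx)[m].sum(),(gx*gy)[m].sum()],[(gx*gy)[m].sum(),(gy*gy)[m].sum()]])
    a=.5*np.degrees(np.arctan2(2*J[0,1],J[0,0]-J[1,1])) # gradient dir (image, y down); slot is perpendicular
    e=np.linalg.eigvalsh(J); return 'slot phi(cw-)',-((a+90)%180-90), 'coh',(e[1]-e[0])/e.sum()
print(pix('wrist',[.5235,-.2052,.084],M))
for z,dx in[(.082,.0),(.084,0),(.082,.003)]: print(ori(im,M,[.522+dx,-.205,z]))
im=cv2.imread('pics/w2.png'); print(ori(im,Mt([.5046,-.1855,.2876],[3.1415,-.0036,-.0687]),[.521,-.205,.088]))
im=cv2.imread('pics/w1.png'); print(ori(im,Mt([.5753,.0273,.32],[3.1415,.0007,-.0714]),[.521,-.205,.088]))
E
```

```text
17.5 [ 0.5562 -0.22    0.2855] [-3.1415 -0.0019  2.7191] [-0.7413  0.2569 -2.107 ] 0.02351362371022948
screw_slot [(array([ 0.525 , -0.2062,  0.0777]), 0.63)]
screwdriver [(array([ 0.5761, -0.2278,  0.1739]), 0.73), (array([ 0.4907, -0.4479, -0.0013]), 0.41)]
lever_tip [(array([ 0.5912, -0.2618,  0.1441]), 0.75)]
[[276.87 155.64]]
('slot phi(cw-)', np.float64(17.428727716253405), 'coh', np.float64(0.24982432757687972))
('slot phi(cw-)', np.float64(18.201984988820755), 'coh', np.float64(0.24162655821947568))
('slot phi(cw-)', np.float64(25.632388964194334), 'coh', np.float64(0.29436737708968463))
('slot phi(cw-)', np.float64(0.2622448134972615), 'coh', np.float64(0.6444347578341381))
('slot phi(cw-)', np.float64(-4.627152003058427), 'coh', np.float64(0.7767072833091672))
```

Run:
```python
from rect import *
M=T(); im=cv2.imread('pics/w14.png')
g=cv2.cvtColor(rect(im,M,np.array([.523,-.205,.083]),half=.02,k=8),cv2.COLOR_BGR2GRAY)
s=cv2.resize(g,(32,32),interpolation=cv2.INTER_AREA)
for r in s: print(' '.join('%3d'%v for v in r))
```

```text
169 170 170 172 169 171 170 172 172 171 172 174 174 172 173 172 193 251 255 255 255 254 254 254 254 254 254 254 254 254 254 254
167 166 167 169 166 164 168 169 171 171 168 153 139 135 118 120 136 217 239 246 254 255 254 254 253 253 253 253 253 253 253 253
165 166 163 164 164 165 169 164 156 138 118 103  94  90  80  85 108 161 162 182 225 244 252 255 254 253 253 253 253 253 252 253
162 158 162 162 163 163 158 127 101  94  94  93  92  97  94  91 131 181 153 124 137 171 208 237 254 254 253 253 252 252 252 252
159 158 161 162 165 150 110  85  87  99 112 122 125 125 124 114 159 233 224 188 155 130 127 156 223 253 254 252 252 252 252 252
159 156 159 159 146 109  86  97 110 123 130 134 132 129 128 123 171 248 247 239 224 205 179 142 147 226 255 254 252 251 251 251
162 164 165 137 104  93 108 126 128 128 127 130 133 132 126 122 153 233 245 240 241 244 236 213 140 130 226 255 253 251 251 251
165 166 150 100  88 113 131 134 130 126 130 130 131 127 124 115 146 235 241 236 242 244 244 248 225 135 152 238 255 253 252 252
165 158 119  90 110 132 137 136 132 127 118 116 107 109 105 106 123 171 198 
[... 2295 characters left out ...]
 125 192 252 245 242 224 202 212 241 241 240 221 232 253 254
158 161 133 123 132 132 128 106  97 123 129 134 136 131 130 132 131 125 163 244 234 221 216 229 238 238 241 230 189 210 251 253
163 165 153 136 131 127 129 125 119 113 108 118 125 134 134 130 134 129 127 202 197 201 227 241 240 235 240 237 228 244 254 252
159 160 162 158 139 123 125 127 131 125 113 104 105 117 124 122 109 107 113 196 245 234 243 241 240 231 226 248 254 254 252 251
162 161 161 165 159 130 119 127 131 132 131 116 111 120 120 109 106 105 116 189 247 239 240 240 238 236 242 250 253 251 251 250
165 165 165 167 169 158 134 124 126 126 126 129 128 133 135 127 127 130 124 173 241 237 236 229 205 227 253 253 252 251 251 251
```

The numeric patch shows the slot's dark wall running from (col 7, row 20) to (col 24, row 18). It is now across the slope, about 78° clockwise of the start, and the floor is about 6 mm lower, so the screw is home. Next I return the driver, which leans about 11° in the grip.

Call:
servo_tool:
  moves:
    - [2, 3.4, 0, 0]
    - [4, 6.8, 0, 0]
    - [6, 10.2, 0, 0]
    - [8, 13.6, 0, 0]
    - [10, 17, 0, 0]
    - [12, 20.4, 0, 0]
    - [14, 23.8, 0, 0]
    - [16, 27.4, 0, 0]

```text
clock: 18.32
tcp_pos: [0.5217, 0.097, 0.287]
tcp_rot: [3.141, 0.001, 2.72]
contact_force: [1.5, 0.6, -2.2]
width: 0.0232
grip_force: 75.9
```

Call:
servo_tool:
  moves:
    - [1.3, 2, 0, 0]
    - [2.3, 4.1, 2, 0]
    - [2.3, 4.1, 5, 0]
    - [2.3, 4.1, 6.5, 0]
    - [2.3, 4.1, 6.5, 0]
    - [2.3, 4.1, 6.5, 0]

```text
clock: 18.82
tcp_pos: [0.5183, 0.142, 0.2214]
tcp_rot: [-3.14, -0.0, 2.72]
contact_force: [0.2, 0.0, -1.5]
width: 0.0232
grip_force: 76.0
```

```bash
python3 m.py w15 stand_hole screwdriver
python3 - <<'E'
from h import *
M=T(); im=cv2.imread('pics/w15.png')
tip=(M@np.array([-.0214,0,.107,1]))[:3]
p=pix('wrist',tip,M)[0]; h=pix('wrist',[.538,.134,.085],M)[0]; print(tip,p,h)
g=cv2.cvtColor(im,cv2.COLOR_BGR2GRAY); x,y=((p+h)/2).astype(int)
print('cols',x-18,'..'); 
for r in range(y-24,y+24): print(r,' '.join('%3d'%v for v in g[r,x-18:x+19]))
E
```

```text
18.8667 [0.5191 0.1422 0.2225] [3.141  0.0011 2.7198] [-0.1471  0.8028 -1.3477] 0.022976059648226323
stand_hole [(array([0.5387, 0.1359, 0.0794]), 0.97)]
screwdriver [(array([0.5352, 0.1342, 0.1083]), 0.57), (array([ 0.5259, -0.2067,  0.0785]), 0.38)]
[0.53935789 0.13365605 0.1161106 ] [276.72123453 233.71572907] [276.48653021 221.10546163]
cols 258 ..
203 159 160 158 165 154 159 161 164 162 160 159 161 159 162 162 162 165 162 160 160 159 157 142 255 255 255 254 254 254 254 254 254 254 254 254 254 254
204 162 163 158 159 158 159 159 162 164 161 161 160 159 162 163 157 161 166 161 165 160 151 224 255 255 254 254 254 254 254 254 254 254 254 254 254 254
205 158 163 161 161 163 163 160 160 160 161 160 157 159 162 158 161 163 159 165 156 153 142 255 255 255 254 254 254 254 254 254 254 254 254 254 254 254
206 165 158 160 158 162 158 160 166 167 160 161 163 163 162 159 160 160 158 153 155 151 142 255 255 254 254 254 254 254 254 254 254 254 254 254 254 254
207 157 161 161 162 163 161 160 159 161 160 165 160 163 160 162 163 160 154 155 143 137 223 255 255 254 254 254 254 254 254 254 254 254 2
[... 5850 characters left out ...]
  26  33  28  36  34  38  38  32  33  47  36  42  39  48  41  43  45  47  50  50  41  49  46
247  21  24  24  24  22  26  28  31  28  24  35  24  27  28  33  34  34  37  39  39  33  35  35  40  35  41  44  42  43  50  44  46  47  50  48  49  50
248  15  21  21  24  25  20  21  25  27  31  29  30  25  30  38  36  30  37  31  38  36  34  40  42  45  47  43  42  46  48  42  46  46  52  46  46  55
249  20  16  21  22  22  27  28  22  28  22  31  30  28  21  35  30  32  35  34  39  37  39  38  37  38  38  42  39  45  47  40  48  53  51  47  47  51
250  16  23  23  24  28  31  21  23  29  26  28  28  35  30  35  30  28  39  41  34  42  37  39  33  42  40  38  46  46  45  44  50  47  52  51  48  55
```

Run:
```python
from h import *
M=np.eye(4)
for Lg in(.128,):
  for b in np.radians([0,6,9,12,15,18,21]):
    a=np.array([-np.sin(b),0,np.cos(b)]); u=np.array([np.cos(b),0,np.sin(b)]); G=np.array([0,0,-.019])
    r=[pix('wrist',G+a*(Lg-zz)+u*rr,M)[0][1] for zz,rr in((.078,.015),(.084,.015),(0,0),(0,.00125))]
    print(np.degrees(b),np.round(r,1),(G+a*Lg)*1000)
```

```text
0.0 [219.6 222.8 209.  207.6] [  0.   0. 109.]
6.000000000000001 [227.5 229.8 224.3 222.9] [-13.3796433    0.         108.29880261]
9.0 [231.5 233.4 232.  230.6] [-20.02361153   0.         107.4241076 ]
12.000000000000002 [235.6 237.1 239.8 238.3] [-26.61269642   0.         106.20289289]
14.999999999999998 [239.8 240.8 247.5 246.1] [-33.12883777   0.         104.63850577]
18.0 [244.  244.7 255.3 253.8] [-39.55417528   0.         102.73523409]
21.0 [248.2 248.5 263.1 261.7] [-45.87109754   0.         100.49829459]
```

The flange edge at row 233 gives a lean of about 10°, so the blade tip is 22 mm behind the TCP along tool x. The hole shows at (277.5,222). I'll insert with that offset, then straighten on the way down.

Call:
servo_tool:
  moves:
    - [0.05, 0.1, 1, 0]
    - [0.05, 0.1, 2.5, 0]
    - [0.05, 0.1, 3.2, 0]
    - [-0.1, 0.1, 4, 0]
    - [-0.3, 0.1, 5, 0]
    - [-0.3, 0.1, 5, 0]

```text
clock: 19.47
tcp_pos: [0.5213, 0.1413, 0.1692]
tcp_rot: [-3.139, -0.002, 2.719]
contact_force: [-0.4, 0.1, -1.9]
width: 0.0233
grip_force: 75.9
```

```bash
python3 m.py w16 ; python3 -c "
from h import *
print(go(.5388,.1342,.122))"
```

```text
19.5167 [0.5217 0.1415 0.1702] [-3.14   -0.001   2.7189] [ 0.2707 -0.5041 -1.3883] 0.02310920606159828
[-1.86  0.05  4.82  0.  ]
```

Call:
servo_tool:
  moves:
    - [-0.3, 0.05, 1, 0]
    - [-0.7, 0.05, 2, 0]
    - [-1.1, 0.05, 3, 0]
    - [-1.5, 0.05, 3.5, 0]
    - [-1.9, 0.05, 3.8, 0]
    - [-2.2, 0.05, 3.8, 0]
    - [-2.2, 0.05, 3.8, 0]

```text
clock: 20.1
tcp_pos: [0.5402, 0.1328, 0.1311]
tcp_rot: [-3.139, -0.004, 2.718]
contact_force: [-5.4, 1.2, -3.9]
width: 0.0232
grip_force: 75.6
```

```bash
python3 m.py w17 screwdriver; python3 -c "
from h import *
print(go(.5388,.1342,.118))"
```

```text
20.15 [0.5402 0.1329 0.1312] [-3.1388 -0.0041  2.7182] [-5.3035  1.9674 -4.3052] 0.023473464974838404
screwdriver [(array([0.5423, 0.1328, 0.0168]), 0.56)]
[0.17 0.07 1.32 0.  ]
```

Call:
servo_tool:
  moves:
    - [-0.3, 0.05, 0.4, 0]
    - [-0.4, 0.05, 0.8, 0]
    - [-0.2, 0.05, 1.1, 0]
    - [0.1, 0.05, 1.4, 0]
    - [0.15, 0.05, 1.6, 0]
    - [0.15, 0.05, 1.6, 0]

```text
clock: 20.7
tcp_pos: [0.5414, 0.1346, 0.1172]
tcp_rot: [3.141, 0.001, 2.72]
contact_force: [0.1, -0.3, -0.8]
width: 0.0233
grip_force: 76.4
```

```bash
python3 m.py w18 screwdriver; python3 -c "
from h import *
print(go(.5388,.1342,.117),read_state()['ft_torque'])"
```

```text
20.75 [0.5415 0.1346 0.1174] [3.1411 0.0006 2.7197] [-0.6208 -0.5865 -1.2767] 0.023312137806260683
screwdriver [(array([0.54  , 0.1338, 0.0033]), 0.63)]
[ 0.23 -0.15  0.05  0.  ] [-0.02012708 -0.01372838 -0.00374366]
```

Call:
servo_tool:
  moves:
    - [0.15, -0.1, 0.15, 0]
    - [0.15, -0.1, 0.3, 0]
    - [0.15, -0.1, 0.3, 0]

```text
clock: 21.05
tcp_pos: [0.5409, 0.1345, 0.1167]
tcp_rot: [3.139, 0.003, 2.72]
contact_force: [-1.7, 0.5, 13.4]
width: 0.0233
grip_force: 78.4
```

Call:
servo_tool:
  moves:
    - [0, 0, 0, 0]
    - [0, 0, 0, 0]
    - [0, 0, 0, 0]
    - [0, 0, 0, 0]
    - [0, 0, 0, 0]
    - [0, 0, 0, 0]
    - [0, 0, 0, 0]
  hand: 1

```text
clock: 21.63
tcp_pos: [0.5392, 0.1341, 0.1142]
tcp_rot: [-3.141, -0.0, 2.719]
contact_force: [0.3, 0.3, 0.2]
width: 0.0859
grip_force: 0.0
```

Call:
servo_tool:
  moves:
    - [0, 0, -2, 0]
    - [0, 0, -5, 0]
    - [0, 0, -9, 0]
    - [0, 0, -13, 0]
    - [0, 0, -16, 0]
    - [0, 0, -17, 0]
    - [0, 0, -17, 0]

```text
clock: 22.22
tcp_pos: [0.5406, 0.1347, 0.2879]
tcp_rot: [3.137, 0.004, 2.719]
contact_force: [-0.1, -0.6, -0.7]
width: 0.0854
grip_force: 0.0
```

```bash
python3 m.py w19 screwdriver stand_hole
python3 - <<'E'
from h import *
M=T(); r=find_in('screwdriver','wrist'); print([(w('wrist',d['point'],M),d['confidence']) for d in r[:2]])
for cam in('side','top'):
    look(cam); 
    for l in('screwdriver','stand_hole','lever_tip','bottle_amber_1','erlenmeyer','dropper_bottle'):
        r=place_of(l,cam); print(cam,l,[(w(cam,d['point']).round(4),round(d['confidence'],2)) for d in r[:1]])
im=cv2.imread('pics/w19.png'); g=cv2.cvtColor(im,cv2.COLOR_BGR2GRAY)
# dark handle top extent vs predicted corners of an upright driver
c=np.array([.539,.134]); P=pix('wrist',[[*c,.172],[*c,.091]],M); print(P)
m=(g<60).astype(np.uint8); n,l,st,ce=cv2.connectedComponentsWithStats(m); x,y=P[0].astype(int); i=l[y,x]; print(i,st[i],ce[i])
E
```

```text
22.2667 [0.5396 0.1344 0.2854] [3.1391 0.0013 2.7193] [-0.1796 -0.6533 -0.4454] 0.0850261781067049
screwdriver [(array([0.5384, 0.1366, 0.002 ]), 0.89)]
stand_hole []
[(array([0.5332585 , 0.13994138, 0.16008108]), 0.76)]
side screwdriver []
side stand_hole [(array([0.5426, 0.1344, 0.0859]), 0.82)]
side lever_tip [(array([ 0.5953, -0.2586,  0.1439]), 0.65)]
side bottle_amber_1 [(array([ 0.5205, -0.0414, -0.0024]), 0.67)]
side erlenmeyer [(array([ 0.6122, -0.0349, -0.0053]), 0.77)]
side dropper_bottle [(array([ 0.4337, -0.0476, -0.0032]), 0.48)]
top screwdriver []
top stand_hole [(array([0.5357, 0.1286, 0.0827]), 0.65)]
top lever_tip [(array([ 0.5955, -0.2645,  0.1456]), 0.59)]
top bottle_amber_1 [(array([ 0.521 , -0.0437,  0.001 ]), 0.55)]
top erlenmeyer []
top dropper_bottle [(array([ 0.4294, -0.051 , -0.0006]), 0.51)]
[[277.09992773 208.95629763]
 [277.30046653 189.59428408]]
294 [264 177  27  40 996] [276.87148594 197.3684739 ]
```

```bash
python3 -c "
from plant import *
print(sign_off())"
```

```text
the job is handed in; nothing more can be done
None
```

The job is handed in at about 22 s of the 64 s allowed: the lever is shut, the slot reads about 77° (roughly 1.34 rad) past its start by my measurement, so the screw should be home, the screwdriver is back upright in its stand, and the bystanders I rechecked (amber bottle, flask, dropper bottle) had not moved; no verdict came back.

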